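Oil the pan on the ring that is switched on

TASK

One of the two rings of the hob is switched on: see from the knobs which one. Take the oil brush from its rest, dip its bristles well down into the oil ramekin, then wipe the floor of the pan on the ring that is on, from the middle out towards the side. Lay the brush back on its rest, handle in both notches and bristles over the drip tray; keep the brush off the other pan, and leave the knobs, pans, ramekin and the other things where they are.

Things in the scene. Friction and masses are not known exactly. Their poses are not given: they have to be found in the camera images.
- hob: Black ceramic hob, 330 x 480 mm (x, y), let into the worktop, its top 8 mm above it; fixed. Origin: centre of its underside, at worktop height; +x away from the robot (the cook's side is -x), +y to the left. Two equal round rings, a pan on each. Two knobs along its front edge, each straight in front of the ring it works: left knob, left ring; right knob, right ring.
- ring_left (a point): Middle of the left ring, on the hob's top, 35 mm to +x and 120 mm to +y of the hob's middle. A pan stands about on it.
- ring_right (a point): Middle of the right ring, 120 mm to -y of the hob's middle, else the same.
- knob_a (a joint): Angle of one hob knob: steel disc 52 mm across with an upright black bar grip 52 x 14 mm; top 44 mm above the worktop. Which side it is on varies. 0 (to 0.06) is off: bar along the hob's x, white mark towards the cook. It turns clockwise seen from above; at 1.0 to 2.2 rad its ring is on (bar clearly across, mark to the left). Exactly one knob is on.
- knob_b (a joint): The same for the other, identical knob.
- knob_a_grip (a point): Point on knob_a's axis, 34 mm above the worktop: tells which ring knob_a works.
- knob_b_grip (a point): The same point of knob_b.
- knob_a_mark (a point): White mark on knob_a's bar, 20 mm from its axis: towards the cook (hob's -x) when off, turned clockwise when on.
- knob_b_mark (a point): The same mark of knob_b.
- pan_a: Black frying pan with bright rim, loose, about 0.8 kg, 200 mm across the rim, 42 mm high; flat floor of 75 mm radius, 5 mm thick, then the side flares up to the rim. Origin: centre of its underside (floor surface 5 mm above it). The handle sticks out 145 mm along its +x, rising to 74 mm above the underside. Which ring it stands on varies.
- pan_b: The smaller black frying pan, loose, about 0.6 kg, 170 mm across the rim, 38 mm high; flat floor of 62 mm radius, 5 mm thick. Origin and handle as for pan_a (handle rising to 70 mm).
- brush: Oil brush, loose, about 65 g, 245 mm long, lying level on its rest. Origin: at the centre of mass, mid-thickness of the handle, the place to grip, midway between the notches. +x along the handle to the bristles, +z up. Wooden handle 14 mm wide (y), 12 mm thick (z), x = -115 to +50 mm; neck and steel ferrule up to 30 mm wide to +86 mm; then the bristles.
- brush_tip (a point): Middle of the end of the bristles, 130 mm along +x from the brush's origin when unbent. The bristles are a flat springy tuft 28 mm wide, 10 mm thick, 45 mm long, that bends at the ferrule (x = 85 mm) towards the brush's +z or -z by up to 0.6 rad and springs back; bending the tip by 8 mm takes about 0.4 N.
- rest: Brush rest of folded steel, fixed. Origin: underside, midway between its two notched upstands; +x to the end where the bristles lie. Drip tray 64 mm wide, lip 9 mm high, x = -65 to +145 mm. Upstands at x = -50 and +50 mm, 4 mm thick, 50 mm wide, each with an upward-open notch 22 mm wide, its bottom 30 mm high, ears to 42 mm. The brush lies with its origin 36 mm above this, x along x.
- ramekin: Oil ramekin: white fluted straight-sided ceramic dish, loose, 0.25 kg, 90 mm across, 45 mm high, wall 5 mm, inner floor 6 mm above its underside (inside about 80 mm across). Origin: centre of its underside. No liquid is modelled. It is the wide low one without a handle, right of the hob.
- ramekin_rim (a point): Centre of the ramekin's mouth, 45 mm above its underside.
- coffee_cup: Bystander: white espresso cup with a handle, 62 mm across, 55 mm high; it may stand in the near or the far place to the right, the ramekin in the other; leave it where it stands. Origin: centre of its underside.
- salt_pot: Bystander: round dark wooden salt pot with lid and knob, 72 mm across, 66 mm high; leave it where it stands. Origin: centre of its underside.
- mushroom_a: Bystander: white mushroom lying stem up on the chopping board left of the hob, 58 mm across, 45 mm high; leave it where it stands. Origin: centre of its underside.
- mushroom_b: Bystander: another such mushroom on the board; leave it where it stands. Origin: centre of its underside.
- mushroom_c: Bystander: another such mushroom on the board; leave it where it stands. Origin: centre of its underside.
- mushroom_d: Bystander: a single such mushroom on the worktop beyond the brush rest; leave it where it stands. Origin: centre of its underside.
Things that resemble listed ones, but are neither listed nor needed, are in the scene too. Leave any pink or red look-alike of the ramekin alone.

How it is judged:
By the outcome, as a careful person would: the job done as asked, in the order asked, and still so for the second after the job is handed in, with the robot touching nothing.
It also fails if it takes over 64 s, if anything falls off the work surface, if the arm or the gripper's body presses on something with over 40 N, if the wrist force passes 120 N, or if a joint passes its speed limit or range.

ROBOT

A 7-joint arm with a two-finger parallel gripper is mounted at the origin on the work surface. World frame = base frame: x ahead of the robot, y to its left, z up, the work surface at z = 0. Lengths are in m, angles in rad, forces in N, time in s.
With the tool pointing down it reaches from about 0.4 to 0.85 m from the base axis. Payload 10.4 kg.
Tool frame: the origin (TCP) lies at the very end of the fingers, on their centre line; the grasp point (between the pads) lies 19 mm behind it; z points along the fingers, y is the line along which they close (so a half turn about z gives the same grasp; the last joint's range is limited). The gripper opens to 87 mm and grips with 3 to 60 N. Pads are 19 mm wide; open, the fingers measure 117 mm over their backs; the gripper's body (75 mm by 190 mm) begins 51 mm behind the grasp point.
Start: joints at [-1.209, 0.332, -0.065, 1.46, 0.022, 1.35, -0.088], TCP at [0.235, 0.579, 0.223] pointing down, gripper open.
Joint ranges: [-2.6, 2.6], [-0.5, 2.12], [-1.47, 1.34], [0.16, 2.42], [-1.27, 4.41], [0.06, 2.06], [-2.6, 2.6]. Speed limits (rad/s): [2.22, 2.22, 2.79, 2.79, 3.14, 3.14, 3.14].

INTERFACE

Orientations are given as a unit quaternion [x, y, z, w].
In Python, from bench import status, camera, order gives the robot as it stands.
- The arm moves only by the tool jog_arm, never from a script. Its argument "plan" is a list of rows, each a list of 7 numbers: the turn, a rotation vector about the tool's x, y, z in rad, then the shift along the tool's x, y, z in mm, then the opening, from -1 (shut) to 1 (fully open). A call has 1 to 12 rows; each row is the pose to reach, as a shift and turn from the pose commanded when the call began, along the tool's axes at that moment; what a row does not reach only later rows make up. A row lasts 1/10 s, in which the tool goes at most 50 mm and 8.59 degrees, less where a joint would pass 70% of its speed; a pose out of reach is approached as far as the arm can. A call with a gripper value outside its range is refused whole. The fingers move at their own pace and stop on an object; "squeeze" is the grip in N (left out, the last holds). Time passes only in rows, so rows that repeat a pose let the fingers close. It gives the time, the measured TCP pose, the force, the opening and the grip force at its end, in the units of the state.
- status.read_state(): the state, without advancing time (a new reading comes with each control period).
- camera(name): name is "side" or "top"; returns a dict with "image" (420x560x3 uint8, red, green, blue), "z_map" (420x560 float32, m along the optical axis (not along the pixel's ray), 0 where there is no reading), "fx", "fy", "cx", "cy" (pixels), "world_from_camera" (4x4, takes a point from camera to world coordinates). Camera axes: x right, y down, z forward; pixel columns grow to the right and rows downward; lengths in m; the calibration is good to about 2 mm. A picture is of the moment at which its call begins.
- order.close_job(): hands the job in; it is judged then, once.
The state is a dict: "time": time; "joint_positions": joint angles; "joint_vel": joint speeds; "joint_torque": joint torques, N m; "ee_pos": TCP position; "eef_rot": TCP orientation; "ft_force": force on the tool from outside, world axes, zero at the start; "torque": the same for the moment, N m; "width": finger opening in m; "grip_force": force on a finger pad.
Only numpy, scipy, OpenCV 4.12 (cv2) and the standard library are available. Lean on these libraries where they do the work, as an engineer would, in place of code of your own. Each camera call takes 0.05 s, during which the arm holds its last target. There are 200 camera calls.

## Working session

There is one attempt and no reset: what is moved stays moved. The work goes in short steps, Python scripts to look and compute and a tool call to move; the robot and the scene stay as the last step left them, time stands still between calls to the robot, and variables do not carry over. Pictures are saved under pics/ and viewed, at most 10 in all, crops included, and the job is handed in when it is done.

Besides the shell and the picture viewer there is one more tool, called after "Request:" as name(argument=value, ...), one argument or row to a line, values as JSON. jog_arm: Moves the arm, as the interface text tells. Its arguments: {"type":"object","properties":{"plan":{"type":"array"},"squeeze":{"type":"number"}},"required":["plan"]}

```bash
mkdir -p pics; cat > h.py <<'E'
import numpy as np, cv2
from bench import status, camera, order
def snap(n,f):
    c=camera(n); np.savez('pics/'+f+'.npz',**c); cv2.imwrite('pics/'+f+'.png',cv2.cvtColor(c['image'],cv2.COLOR_RGB2BGR)); return c
def load(f): return dict(np.load('pics/'+f+'.npz'))
def pts(c):
    z=c['z_map']; v,u=np.indices(z.shape)
    P=np.stack([(u-c['cx'])/c['fx']*z,(v-c['cy'])/c['fy']*z,z],-1)
    W=c['world_from_camera']; return P@W[:3,:3].T+W[:3,3]
def ray(c,u,v,h):
    W=c['world_from_camera']; d=W[:3,:3]@np.array([(u-c['cx'])/c['fx'],(v-c['cy'])/c['fy'],1]); o=W[:3,3]
    return o+d*(h-o[2])/d[2]
E
python3 - <<'E'
from h import *
for n in('top','side'):
    c=snap(n,n+'0'); print(n,c['fx'],c['world_from_camera'].round(3).tolist())
print(status.read_state())
E
```

```text
top 512.22893753998 [[0.011, -0.982, 0.189, 0.227], [-1.0, -0.009, 0.007, 0.022], [-0.005, -0.189, -0.982, 1.564], [0.0, 0.0, 0.0, 1.0]]
side 422.7939567150431 [[0.982, -0.105, 0.159, 0.294], [-0.19, -0.533, 0.824, -1.062], [-0.002, -0.839, -0.544, 0.8], [0.0, 0.0, 0.0, 1.0]]
{'time': 0.1, 'joint_positions': array([-1.20859172,  0.33277639, -0.06470585,  1.46082292,  0.02159979,
        1.34988735, -0.08851584]), 'joint_vel': array([ 0.00031591, -0.00334353,  0.00037857, -0.0027018 , -0.00053502,
       -0.00149573, -0.00155118]), 'joint_torque': array([ 1.90724357e-03, -6.24544144e+01,  2.49236869e-02, -3.90717459e+01,
       -6.13572984e-02,  3.65032721e-02,  7.85493194e-05]), 'ee_pos': array([0.23448752, 0.57899292, 0.22187011]), 'eef_rot': array([ 1.91213395e-01,  9.81548307e-01, -5.92587815e-04, -8.94600355e-05]), 'ft_force': array([ 0.43975334,  0.37770754, -0.34052508]), 'torque': array([-0.01427889, -0.04059146,  0.00010747]), 'grip_force': 0.0, 'width': 0.08676267582243108}
```

View pics/top0.png

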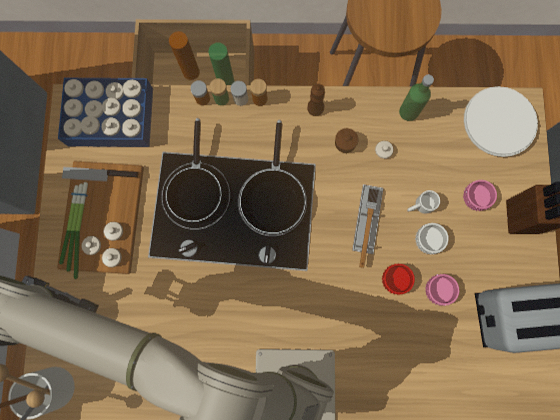

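View pics/side0.png

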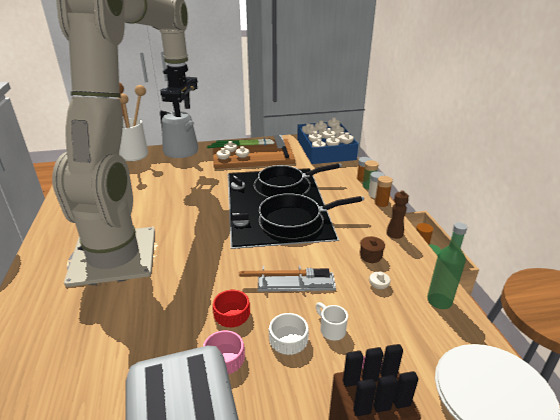

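The top view shows the hob with pans at (195,195) and (272,200) and knobs at (188,248) and (267,254). The brush on its rest is near (368,220). Ramekin candidates are white (432,238), red (398,279), pink (443,290) and pink (480,195), plus the handled cup at (428,202). The white one at (432,238) fits, being wide, low and without a handle. I'll confirm that and the knobs in one crop.

```bash
python3 - <<'E'
from h import *
c=load('top0'); im=cv2.cvtColor(c['image'],cv2.COLOR_RGB2BGR)
a=cv2.resize(im[150:290,145:455],None,fx=2.5,fy=2.5,interpolation=cv2.INTER_CUBIC)
k=cv2.resize(im[225:280,165:295],None,fx=4,fy=4,interpolation=cv2.INTER_CUBIC)
o=np.zeros((350+220,775,3),np.uint8); o[:350]=a; o[350:,:520]=k
s=cv2.cvtColor(load('side0')['image'],cv2.COLOR_RGB2BGR)[150:260,210:297]
o[350:570,530:704]=cv2.resize(s,None,fx=2,fy=2)
cv2.imwrite('pics/crop.png',o)
P=pts(c); hsv=cv2.cvtColor(c['image'],cv2.COLOR_RGB2HSV)
# ramekin rim by height
def fit(box,zlo,zhi,name):
    u0,v0,u1,v1=box; Q=P[v0:v1,u0:u1].reshape(-1,3); Q=Q[(Q[:,2]>zlo)&(Q[:,2]<zhi)]
    (x,y),r=cv2.minEnclosingCircle(Q[:,:2].astype(np.float32)); print(name,len(Q),round(x,4),round(y,4),round(r,4),Q.mean(0).round(4),Q[:,2].max().round(4))
fit((412,218,452,258),.036,.052,'ramekin')
fit((412,185,445,217),.045,.065,'cup')
fit((155,160,231,236),.040,.054,'panL rim'); fit((234,160,310,240),.040,.056,'panR rim')
for b,n in(((180,180,210,210),'L floor'),((257,185,287,215),'R floor')):
    u0,v0,u1,v1=b; print(n,np.median(P[v0:v1,u0:u1,2]))
# brush handle
u0,v0,u1,v1=350,180,385,275
Q=P[v0:v1,u0:u1]; H=hsv[v0:v1,u0:u1]
m=(Q[...,2]>.030); print('brush z',Q[m][:,2].max(), m.sum())
for v in range(0,v1-v0,4):
    i=np.where(m[v])[0]
    if len(i): print(v+v0,i.min()+u0,i.max()+u0,Q[v,i].mean(0).round(4),Q[v,i,2].max().round(4))
E
```

```text
ramekin 202 0.4476 -0.4091 0.0466 [ 0.4469 -0.4096  0.0442] 0.0518
cup 143 0.5524 -0.3893 0.0458 [ 0.5559 -0.3933  0.0535] 0.0635
panL rim 483 0.5854 0.3113 0.0963 [0.5897 0.3179 0.0463] 0.054
panR rim 692 0.5684 0.0736 0.1136 [0.5721 0.0719 0.0479] 0.056
L floor 0.014806649304506259
R floor 0.014573827715421817
brush z 1.564240445471824 551
188 369 375 [ 0.5976 -0.231   0.0388] 0.0449
192 369 377 [ 0.5847 -0.234   0.0402] 0.0467
196 368 377 [ 0.5719 -0.2321  0.0413] 0.049
200 359 376 [ 0.5264 -0.2052  0.1927] 1.5642
204 366 376 [ 0.5465 -0.2266  0.0436] 0.0486
208 368 375 [ 0.5341 -0.2278  0.0442] 0.0489
212 362 373 [ 0.5221 -0.2158  0.042 ] 0.0486
216 367 371 [ 0.5104 -0.2206  0.0386] 0.0426
220 367 377 [ 0.4522 -0.1794  0.2967] 1.5642
224 366 370 [ 0.4845 -0.2159  0.0464] 0.0508
228 365 369 [ 0.473  -0.2133  0.0423] 0.0467
232 359 369 [ 0.4212 -0.1732  0.3002] 1.5642
236 364 368 [ 0.4484 -0.2095  0.0443] 0.0466
240 363 367 [ 0.4365 -0.2065  0.0429] 0.0487
244 357 367 [ 0.4243 -0.1972  0.0436] 0.0525
248 362 366 [ 0.4126 -0.2033  0.0414] 0.0451
252 362 366 [ 0.4006 -0.203   0.0419] 0.0495
256 361 365 [ 0.3885 -0.1997  0.0425] 0.0469
260 360 364 [ 0.3768 -0.1967  0.041 ] 0.0431
264 360 364 [ 0.3648 -0.1965  0.0414] 0.0433
```

View pics/crop.png

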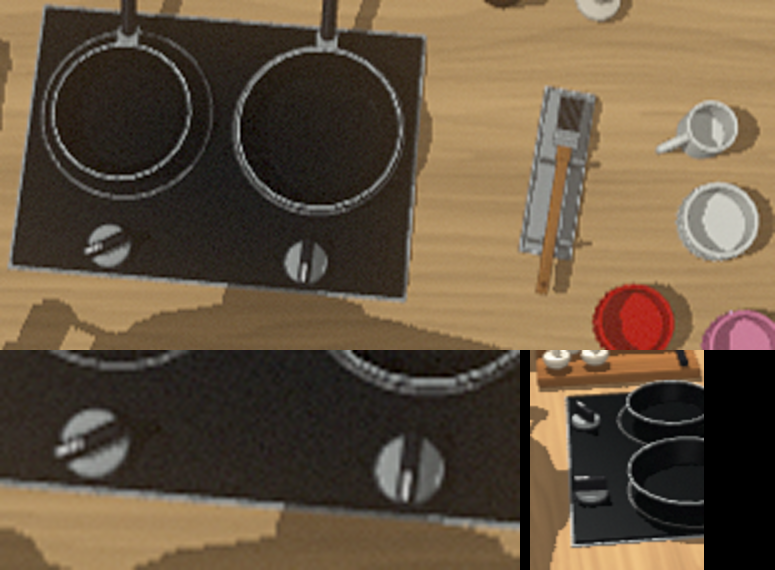

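The left knob's bar lies across with its mark to the left (crop (65,450)), so it is on. The right knob's mark points at the cook, so it is off. The target is therefore the left, smaller pan. The ramekin is the handle-less white dish at top (432,238), and the cup's handle shows at (413,207). Next I'll refine the positions.

```bash
cat >> h.py <<'E'
from scipy.spatial.transform import Rotation as R
def go(pos,yaw,p,opening=None,tip=None,st=None):
    """print turn(tool rotvec), shift(tool mm) to reach TCP pos with brush yaw & nose-down pitch"""
    st=st or status.read_state(); R0=R.from_quat(st['eef_rot'])
    bx=R.from_euler('ZY',[yaw,p]); Rt=bx*R.from_euler('Y',np.pi)*R.identity()
    pos=np.array(pos,float)
    print('turn',(R0.inv()*Rt).as_rotvec().round(3),'shift',(R0.inv().apply(pos-st['ee_pos'])*1000).round(0),'| tcp',pos.round(3))
E
python3 - <<'E'
from h import *
c=load('top0'); im=c['image']; hsv=cv2.cvtColor(im,cv2.COLOR_RGB2HSV); P=pts(c)
# handle: orange-wood, high saturation
u0,v0,u1,v1=345,175,390,280
h=hsv[v0:v1,u0:u1]; Z=P[v0:v1,u0:u1]
m=(h[...,1]>130)&(h[...,2]>80)&(Z[...,2]>.03)&(Z[...,2]<.06)
v,u=np.where(m); W=np.array([ray(c,a+u0,b+v0,.042) for a,b in zip(u,v)])
vx,vy,x0,y0=cv2.fitLine(W[:,:2].astype(np.float32),cv2.DIST_HUBER,0,.01,.01).ravel()
if vx<0:vx,vy=-vx,-vy
t=(W[:,:2]-[x0,y0])@[vx,vy]; print('handle n',len(W),'yaw',np.arctan2(vy,vx),'pt',x0,y0,'ends',t.min(),t.max())
e=np.array([x0,y0])+t.min()*np.array([vx,vy]); print('butt',e,'origin',e+.115*np.array([vx,vy]))
d=np.array([vx,vy]); print('tip px->',ray(c,374,187.5,.041))
# pan L rim
for nm,b in(('L',(160,165,226,228)),('R',(236,168,308,236))):
    u0,v0,u1,v1=b; g=im[v0:v1,u0:u1].min(-1); z=P[v0:v1,u0:u1,2]
    m=(g>90)&(z>.03)&(z<.06); v,u=np.where(m)
    pp=np.array([ray(c,a+u0,k+v0,.045 if nm=='L' else .05)[:2] for a,k in zip(u,v)])
    for _ in range(4):
        A=np.c_[2*pp,np.ones(len(pp))]; s=np.linalg.lstsq(A,(pp**2).sum(1),rcond=None)[0]; r=np.sqrt(s[2]+s[0]**2+s[1]**2)
        k=abs(np.hypot(*(pp-s[:2]).T)-r)<.008; pp=pp[k]
    print(nm,s[:2],r,len(pp))
# side check ramekin, pan L
s=load('side0'); Q=pts(s)
for nm,b,lo,hi in(('ram',(262,305,312,360),.036,.052),('panL',(245,155,315,200),.038,.054)):
    u0,v0,u1,v1=b; q=Q[v0:v1,u0:u1].reshape(-1,3); q=q[(q[:,2]>lo)&(q[:,2]<hi)]; print(nm,cv2.minEnclosingCircle(q[:,:2].astype(np.float32)))
hs=cv2.cvtColor(s['image'],cv2.COLOR_RGB2HSV)[262:290,232:340]; q=Q[262:290,232:340]
m=(hs[...,1]>130)&(q[...,2]>.033)&(q[...,2]<.06); w=q[m]; l=cv2.fitLine(w[:,:2].astype(np.float32),cv2.DIST_HUBER,0,.01,.01).ravel(); print('side handle',np.arctan(l[1]/l[0]),l[2:],w[:,0].min(),w[:,0].max(),np.percentile(w[:,2],90))
o=e+.115*d; yaw=np.arctan2(vy,vx)
go([.40,.2,.22],yaw,0); go([o[0],o[1],.12],yaw,0)
E
```

```text
handle n 285 yaw -0.14119565 pt 0.42484072 -0.20671996 ends -0.09500229601989509 0.10874936594865174
butt [ 0.33078384 -0.19335058] origin [ 0.44463942 -0.20953418]
tip px-> [ 0.59864866 -0.23726529  0.041     ]
L [0.57422597 0.31376575] 0.08315168867439227 204
R [0.55378056 0.07245974] 0.09783312054296159 239
ram ((0.4436768889427185, -0.40996864438056946), 0.04671799764037132)
panL ((0.5637904405593872, 0.32343918085098267), 0.22288087010383606)
side handle -0.16636279 [ 0.469907  -0.2179752] 0.3560347423959897 0.5334357711103206 0.04238037420170869
turn [-0.001 -0.    -0.244] shift [-296. -289.    2.] | tcp [0.4  0.2  0.22]
turn [-0.001 -0.    -0.244] shift [-491. -652.  103.] | tcp [ 0.445 -0.21   0.12 ]
```

Request:
jog_arm(
  plan=[
    [0, 0, -0.15, -100, -90, 0, 1],
    [0, 0, -0.247, -240, -200, 0, 1],
    [0, 0, -0.247, -314, -281, 0, 1],
    [0, 0, -0.247, -314, -281, 0, 1],
    [0, 0, -0.247, -314, -281, 0, 1],
    [0, 0, -0.247, -314, -281, 0, 1],
    [0, 0, -0.247, -314, -281, 0, 1],
    [0, 0, -0.247, -314, -281, 0, 1],
    [0, 0, -0.247, -314, -281, 0, 1],
  ],
)

```text
time: 1.0
ee_pos: [0.4217, 0.1963, 0.2225]
eef_rot: [0.072, 0.997, -0.0, 0.0]
ft_force: [-0.5, 0.6, -0.2]
width: 0.0871
grip_force: 0.0
```

Request:
jog_arm(
  plan=[
    [0, 0, 0, 0, 0, 0, 1],
  ],
)

```text
time: 1.1
ee_pos: [0.4215, 0.1975, 0.2225]
eef_rot: [0.072, 0.997, -0.0, 0.0]
ft_force: [0.4, 0.8, -0.6]
width: 0.0873
grip_force: 0.0
```

```bash
python3 - <<'E'
from h import *
s=status.read_state(); print(s['time'],s['ee_pos'],s['joint_positions'].round(2))
go([.470,-.2145,.12],-.148,0)
E
```

```text
1.1 [0.42149871 0.19751803 0.2224956 ] [-0.74 -0.03  0.2   1.87  0.01  1.3   0.89]
turn [-0.     0.     0.004] shift [-107. -401.  103.] | tcp [ 0.47  -0.214  0.12 ]
```

Request:
jog_arm(
  plan=[
    [0, 0, 0, -107, -401, 50, 1],
    [0, 0, 0, -107, -401, 50, 1],
    [0, 0, 0, -107, -401, 70, 1],
    [0, 0, 0, -107, -401, 103, 1],
    [0, 0, 0, -107, -401, 103, 1],
    [0, 0, 0, -107, -401, 103, 1],
    [0, 0, 0, -107, -401, 103, 1],
    [0, 0, 0, -107, -401, 103, 1],
    [0, 0, 0, -107, -401, 103, 1],
    [0, 0, 0, -107, -401, 103, 1],
    [0, 0, 0, -107, -401, 103, 1],
  ],
)

```text
time: 2.2
ee_pos: [0.4711, -0.2101, 0.119]
eef_rot: [0.069, 0.998, 0.0, -0.001]
ft_force: [0.2, 0.9, 0.7]
width: 0.0867
grip_force: 0.0
```

```bash
python3 - <<'E'
from h import *
s=status.read_state(); print(s['time'],s['ee_pos'],s['joint_positions'].round(2))
go([.470,-.2145,.0175],-.148,0)
E
```

```text
2.2 [ 0.47109972 -0.21014863  0.11895601] [-0.27  0.2   0.67  1.9  -0.14  1.08  1.89]
turn [ 0.    -0.001  0.01 ] shift [  0.  -4. 101.] | tcp [ 0.47  -0.214  0.018]
```

Request:
jog_arm(
  plan=[
    [0, 0, 0, 0, 0, 40, 1],
    [0, 0, 0, 0, 0, 75, 1],
    [0, 0, 0, 0, 0, 95, 1],
    [0, 0, 0, 0, 0, 102, 1],
    [0, 0, 0, 0, 0, 102, 1],
    [0, 0, 0, 0, 0, 102, 1],
  ],
)

```text
time: 2.8
ee_pos: [0.4721, -0.2104, 0.0187]
eef_rot: [0.068, 0.998, 0.0, 0.001]
ft_force: [0.3, -0.2, 0.5]
width: 0.0871
grip_force: 0.0
```

Request:
jog_arm(
  plan=[
    [0, 0, 0, 0, 0, 0, 0],
    [0, 0, 0, 0, 0, 0, -0.4],
    [0, 0, 0, 0, 0, 0, -1],
    [0, 0, 0, 0, 0, 0, -1],
    [0, 0, 0, 0, 0, 0, -1],
    [0, 0, 0, 0, 0, 0, -1],
    [0, 0, 0, 0, 0, 0, -1],
    [0, 0, 0, 0, 0, 0, -1],
    [0, 0, 0, 0, 0, 0, -1],
    [0, 0, 0, 0, 0, 0, -1],
  ],
  squeeze=25,
)

```text
time: 3.8
ee_pos: [0.471, -0.2113, 0.0175]
eef_rot: [0.069, 0.998, -0.0, 0.0]
ft_force: [-0.5, -14.3, -1.9]
width: 0.0153
grip_force: 8.2
```

Request:
jog_arm(
  plan=[
    [0, 0, 0, 0, -2, 0, -1],
    [0, 0, 0, 0, -4, 0, -1],
    [0, 0, 0, 0, -4, 0, -1],
    [0, 0, 0, 0, -4, 0, -1],
  ],
)

```text
time: 4.2
ee_pos: [0.4705, -0.2148, 0.0175]
eef_rot: [0.069, 0.998, 0.0, -0.0]
ft_force: [0.9, -0.5, 0.6]
width: 0.0138
grip_force: 25.0
```

```bash
python3 - <<'E'
from h import *
s=status.read_state(); print(s['ee_pos'],s['ft_force'],s['width'],s['grip_force'],s['eef_rot'])
c=snap('side','side1'); snap('top','top1')
E
```

```text
[ 0.4704978  -0.21481524  0.0175076 ] [ 0.91615031 -0.51067006  0.61853583] 0.01384477631671661 24.999295128509402 [ 6.88631134e-02  9.97626115e-01  7.90989030e-05 -2.56516900e-05]
```

Request:
jog_arm(
  plan=[
    [0, 0, 0, 0, 0, -15, -1],
    [0, 0, 0, 0, 0, -45, -1],
    [0, 0, 0, 0, 0, -90, -1],
    [0, 0, 0, 0, 0, -140, -1],
    [0, 0, 0, 0, 0, -180, -1],
    [0, 0, 0, 0, 0, -180, -1],
  ],
)

```text
time: 4.9
ee_pos: [0.4729, -0.2161, 0.2038]
eef_rot: [0.069, 0.998, -0.0, 0.005]
ft_force: [0.1, -1.0, -0.7]
width: 0.0139
grip_force: 25.0
```

Request:
jog_arm(
  plan=[
    [0, 0.15, 0, 0, 0, 0, -1],
    [0, 0.3, 0, 0, 0, 0, -1],
    [0, 0.45, 0, 0, 0, 0, -1],
    [0, 0.6, 0, 0, 0, 0, -1],
    [0, 0.75, 0, 0, 0, 0, -1],
    [0, 0.8, 0, 0, 0, 0, -1],
    [0, 0.8, 0, 0, 0, 0, -1],
    [0, 0.8, 0, 0, 0, 0, -1],
  ],
)

```text
time: 5.7
ee_pos: [0.4705, -0.2152, 0.1978]
eef_rot: [0.064, 0.919, 0.026, -0.388]
ft_force: [-0.1, 0.3, -0.5]
width: 0.0137
grip_force: 25.0
```

```bash
cat >> h.py <<'E'
def origin_to_tcp(o,yaw,p):  # brush origin is 19mm behind the TCP along tool z
    return np.array(o)+R.from_euler('ZY',[yaw,p]).apply([0,0,-.019])
def tip_to_tcp(t,yaw,p):
    return np.array(t)+R.from_euler('ZY',[yaw,p]).apply([-.130,0,-.019])
def tipnow(s=None):
    s=s or status.read_state(); return s['ee_pos']+R.from_quat(s['eef_rot']).apply([-.130,0,-.019])
E
python3 - <<'E'
from h import *
s=status.read_state(); print(s['ee_pos'],s['eef_rot'],s['joint_positions'].round(2),tipnow(s))
c=snap('side','side2'); cv2.imwrite('pics/s2.png',cv2.cvtColor(c['image'][80:380,120:420],cv2.COLOR_RGB2BGR))
for yaw in(-.7,-.4,-.148):
  for p in(.8,.95):
    t=np.array([.446,-.4095,.105])+.01*np.array([np.cos(yaw),np.sin(yaw),0]); print(yaw,p); go(tip_to_tcp(t,yaw,p),yaw,p)
E
```

```text
[ 0.47049009 -0.21517488  0.19776977] [ 0.06378117  0.91919389  0.02644677 -0.38770495] [-0.1   0.8   0.66  1.2  -0.16  2.03  2.  ] [ 0.57382866 -0.22961549  0.11793488]
-0.7 0.8
turn [-0.403  0.003  0.392] shift [  44. -146.   65.] | tcp [ 0.374 -0.349  0.185]
-0.7 0.95
turn [-0.431  0.149  0.361] shift [  47. -153.   46.] | tcp [ 0.384 -0.357  0.2  ]
-0.4 0.8
turn [-0.188  0.003  0.182] shift [  52. -171.   73.] | tcp [ 0.359 -0.373  0.185]
-0.4 0.95
turn [-0.201  0.152  0.168] shift [  54. -175.   53.] | tcp [ 0.371 -0.378  0.2  ]
-0.148 0.8
turn [-0.007  0.003  0.006] shift [  54. -195.   75.] | tcp [ 0.353 -0.396  0.185]
-0.148 0.95
turn [-0.008  0.153  0.006] shift [  56. -195.   55.] | tcp [ 0.366 -0.398  0.2  ]
```

View pics/s2.png

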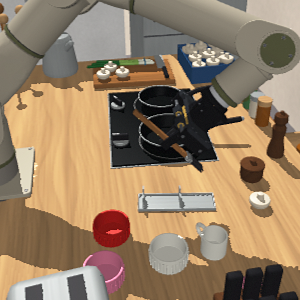

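The side crop shows the brush held firmly, nose down, with its bristles at about (195,162) and the rest empty at (175,200). The ramekin is at (168,252) and the cup at (215,242). Now I'll go above the ramekin.

Request:
jog_arm(
  plan=[
    [-0.06, 0, 0.06, 15, -50, 0, -1],
    [-0.12, 0, 0.12, 30, -100, 20, -1],
    [-0.188, 0.003, 0.182, 49, -150, 50, -1],
    [-0.188, 0.003, 0.182, 49, -171, 70, -1],
    [-0.188, 0.003, 0.182, 49, -171, 70, -1],
    [-0.188, 0.003, 0.182, 49, -171, 70, -1],
    [-0.188, 0.003, 0.182, 49, -171, 70, -1],
    [-0.188, 0.003, 0.182, 49, -171, 70, -1],
  ],
)

```text
time: 6.55
ee_pos: [0.3649, -0.3717, 0.1846]
eef_rot: [0.181, 0.903, 0.077, -0.382]
ft_force: [0.6, 0.5, -1.0]
width: 0.0137
grip_force: 25.0
```

```bash
python3 - <<'E'
from h import *
s=status.read_state(); print(s['ee_pos'],R.from_quat(s['eef_rot']).as_matrix().round(3).tolist(),s['joint_positions'].round(2),tipnow(s))
c=snap('side','side3'); cv2.imwrite('pics/s3.png',cv2.resize(cv2.cvtColor(c['image'][200:400,180:400],cv2.COLOR_RGB2BGR),None,fx=2.5,fy=2.5))
t=np.array([.459,-.415,.013]); go(tip_to_tcp(t,-.4,.8),-.4,.8)
E
```

```text
[ 0.36491596 -0.3716684   0.18455157] [[-0.642, 0.386, -0.662], [0.268, 0.922, 0.278], [0.718, 0.001, -0.696]] [ 0.2   0.83  0.72  1.22 -0.15  1.98  2.1 ] [ 0.4609905  -0.41183483  0.10444326]
turn [-0.002 -0.001  0.003] shift [-65.  -3.  64.] | tcp [ 0.363 -0.374  0.093]
```

View pics/s3.png

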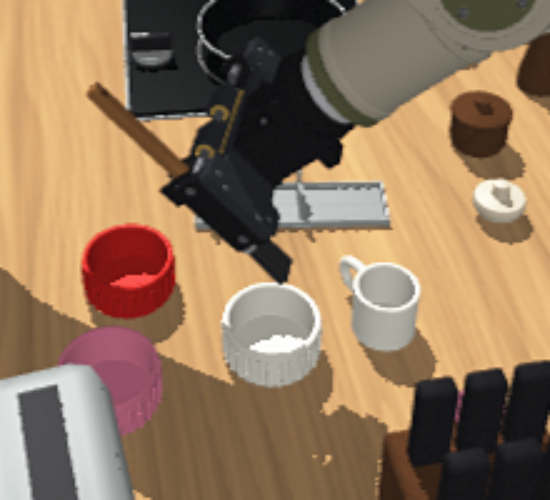

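The bristle tip at crop (285,275) hangs just over the back of the ramekin's mouth at (272,310), as computed. I'll dip straight down.

Request:
jog_arm(
  plan=[
    [0, 0, 0, -20, -2, 19, -1],
    [0, 0, 0, -40, -3, 38, -1],
    [0, 0, 0, -55, -3, 53, -1],
    [0, 0, 0, -60, -3, 59, -1],
    [0, 0, 0, -65, -3, 64, -1],
    [0, 0, 0, -65, -3, 64, -1],
    [0, 0, 0, -65, -3, 64, -1],
    [0, 0, 0, -65, -3, 64, -1],
  ],
)

```text
time: 7.4
ee_pos: [0.3618, -0.3754, 0.0935]
eef_rot: [0.183, 0.902, 0.077, -0.382]
ft_force: [-0.1, 0.3, -0.7]
width: 0.0136
grip_force: 25.0
```

```bash
python3 - <<'E'
from h import *
s=status.read_state(); print(tipnow(s),s['ft_force'])
c=snap('side','side4'); Q=pts(c); q=Q[305:360,262:312].reshape(-1,3); q=q[(q[:,2]>.036)&(q[:,2]<.052)&(q[:,1]<-.38)]; print(q.mean(0))
cv2.imwrite('pics/s4.png',cv2.resize(cv2.cvtColor(c['image'][220:380,220:360],cv2.COLOR_RGB2BGR),None,fx=3.5,fy=3.5))
E
```

```text
[ 0.45770888 -0.41584035  0.01334325] [-0.09507166  0.28726416 -0.72879135]
[ 0.45023693 -0.43095321  0.04211624]
```

View pics/s4.png

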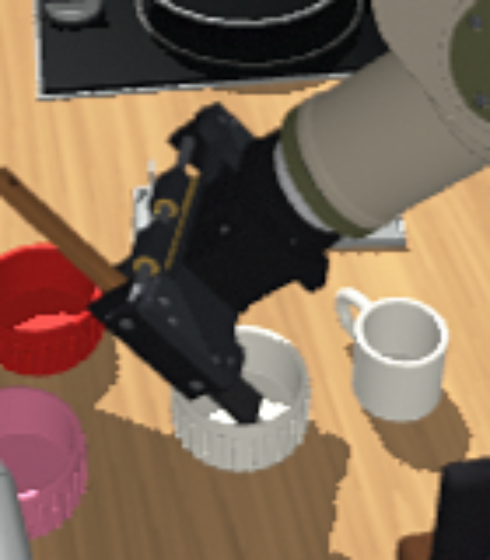

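The bristles are inside the ramekin, near its floor, at crop (250,415), with no contact force. I'll dip 3 mm deeper, then lift straight out.

Request:
jog_arm(
  plan=[
    [0, 0, 0, -2, 0, 2, -1],
    [0, 0, 0, -2, 0, 2, -1],
    [0, 0, 0, -2, 0, 2, -1],
    [0, 0, 0, 15, 0, -15, -1],
    [0, 0, 0, 45, 0, -44, -1],
    [0, 0, 0, 80, 0, -78, -1],
    [0, 0, 0, 115, 0, -111, -1],
    [0, 0, 0, 125, 0, -121, -1],
    [0, 0, 0, 125, 0, -121, -1],
    [0, 0, 0, 125, 0, -121, -1],
  ],
)

```text
time: 8.45
ee_pos: [0.3559, -0.3714, 0.2614]
eef_rot: [0.181, 0.909, 0.064, -0.37]
ft_force: [1.2, 0.7, -1.8]
width: 0.0138
grip_force: 25.0
```

```bash
python3 - <<'E'
from h import *
s=status.read_state(); print(tipnow(s),s['ft_force'],s['joint_positions'].round(2))
R0=R.from_quat(s['eef_rot'])
go(tip_to_tcp([.573,.314,.17],.2,.75),.2,.75)
go([.42,0,.26],-.1,.77)
c=snap('top','top5'); Q=pts(c); q=Q[218:258,412:452].reshape(-1,3); q=q[(q[:,2]>.036)&(q[:,2]<.052)]; print(len(q),cv2.minEnclosingCircle(q[:,:2].astype(np.float32)))
E
```

```text
[ 0.45412784 -0.41274281  0.18465063] [ 1.16762801  0.73612124 -1.84851331] [ 0.12  0.77  0.87  1.2  -0.14  2.06  2.18]
turn [ 0.391 -0.024 -0.437] shift [102. 657. 106.] | tcp [0.467 0.293 0.245]
turn [ 0.186 -0.002 -0.218] shift [ 61. 368.  52.] | tcp [0.42 0.   0.26]
52 ((0.4436771273612976, -0.4071505665779114), 0.042633961886167526)
```

Request:
jog_arm(
  plan=[
    [0.04, 0, -0.05, 10, 45, 10, -1],
    [0.08, 0, -0.1, 20, 92, 20, -1],
    [0.12, 0, -0.15, 30, 140, 30, -1],
    [0.15, 0, -0.18, 40, 190, 40, -1],
    [0.186, 0, -0.218, 50, 240, 50, -1],
    [0.186, 0, -0.218, 55, 290, 55, -1],
    [0.186, 0, -0.218, 60, 330, 55, -1],
    [0.186, 0, -0.218, 61, 368, 55, -1],
    [0.186, 0, -0.218, 61, 368, 55, -1],
    [0.186, 0, -0.218, 61, 368, 55, -1],
  ],
)

```text
time: 9.5
ee_pos: [0.4179, 0.0004, 0.2568]
eef_rot: [0.046, 0.925, 0.019, -0.377]
ft_force: [0.2, -0.6, -1.1]
width: 0.0133
grip_force: 25.0
```

```bash
python3 - <<'E'
from h import *
s=status.read_state(); print(tipnow(s),s['ee_pos'],s['ft_force'],s['joint_positions'].round(2))
go(tip_to_tcp([.573,.314,.15],.2,.75),.2,.75)
E
```

```text
[ 0.52361251 -0.01003487  0.17946613] [4.17911043e-01 4.07881384e-04 2.56791084e-01] [ 0.17381198 -0.5599097  -1.14562928] [-0.56  0.54  0.75  1.47 -0.28  2.04  1.71]
turn [ 0.207 -0.024 -0.216] shift [-37. 296.   9.] | tcp [0.467 0.293 0.225]
```

Request:
jog_arm(
  plan=[
    [0.05, 0, -0.05, 0, 45, 0, -1],
    [0.1, 0, -0.1, -5, 95, 0, -1],
    [0.15, -0.02, -0.15, -10, 140, 0, -1],
    [0.207, -0.024, -0.216, -20, 190, 0, -1],
    [0.207, -0.024, -0.216, -30, 240, 0, -1],
    [0.207, -0.024, -0.216, -37, 280, 5, -1],
    [0.207, -0.024, -0.216, -37, 296, 9, -1],
    [0.207, -0.024, -0.216, -37, 296, 9, -1],
    [0.207, -0.024, -0.216, -37, 296, 9, -1],
  ],
)

```text
time: 10.4
ee_pos: [0.4684, 0.2913, 0.2247]
eef_rot: [-0.092, 0.926, -0.036, -0.364]
ft_force: [-0.1, -0.4, -0.4]
width: 0.0142
grip_force: 25.0
```

```bash
python3 - <<'E'
from h import *
s=status.read_state(); print(tipnow(s),s['ee_pos'],s['ft_force'],s['joint_positions'].round(2))
for z in(.05,.03,.009): go(tip_to_tcp([.573,.314,z],.2,.75),.2,.75)
c=snap('top','top6')
cv2.imwrite('pics/t6.png',cv2.resize(cv2.cvtColor(c['image'][140:290,140:330],cv2.COLOR_RGB2BGR),None,fx=3,fy=3))
E
```

```text
[0.57437486 0.31249194 0.15001344] [0.46838947 0.29132426 0.22471301] [-0.14008035 -0.35207037 -0.4001724 ] [-0.44  0.74 -0.12  1.05 -0.18  2.06  1.18]
turn [ 0.002  0.    -0.002] shift [-67.   1.  74.] | tcp [0.467 0.293 0.125]
turn [ 0.002  0.    -0.002] shift [-81.   1.  89.] | tcp [0.467 0.293 0.105]
turn [ 0.002  0.    -0.002] shift [-95.   1. 104.] | tcp [0.467 0.293 0.084]
```

View pics/t6.png

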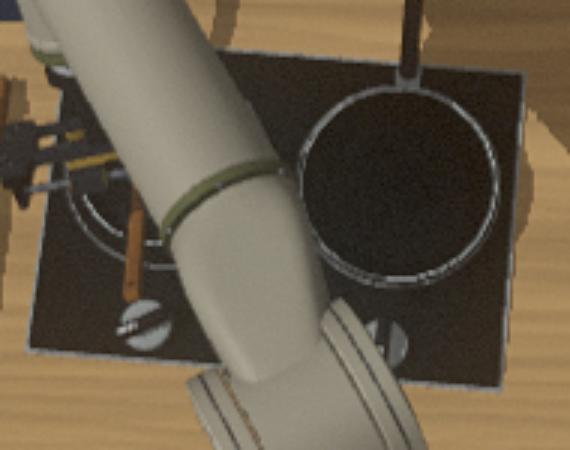

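The brush butt is at crop (130,290), above and clear of the knob, and the hand is over the left pan at crop (150,180). I'll lower it to the middle.

Request:
jog_arm(
  plan=[
    [0, 0, 0, -30, 0, 33, -1],
    [0, 0, 0, -60, 0, 66, -1],
    [0, 0, 0, -81, 0, 89, -1],
    [0, 0, 0, -88, 0, 97, -1],
    [0, 0, 0, -92, 0, 101, -1],
    [0, 0, 0, -95, 0, 104, -1],
    [0, 0, 0, -95, 0, 104, -1],
    [0, 0, 0, -95, 0, 104, -1],
  ],
)

```text
time: 11.25
ee_pos: [0.4674, 0.2929, 0.0859]
eef_rot: [-0.092, 0.927, -0.036, -0.363]
ft_force: [0.3, 0.3, -0.9]
width: 0.0133
grip_force: 25.0
```

```bash
python3 - <<'E'
from h import *
s=status.read_state(); print(tipnow(s),s['ft_force'],s['joint_positions'].round(2))
go(tip_to_tcp([.573,.314,.008],.2,.75),.2,.75)
E
```

```text
[0.57361863 0.3143387  0.01159616] [ 0.32641521  0.28458015 -0.92149236] [-0.44  0.85 -0.12  1.16 -0.15  1.84  1.23]
turn [ 0.002  0.004 -0.   ] shift [-2. -0.  3.] | tcp [0.467 0.293 0.083]
```

Request:
jog_arm(
  plan=[
    [0, 0, 0, -3, 0, 4, -1],
    [0, 0, 0, -3, 0, 4, -1],
    [0, 0, 0, -3, 6, 4, -1],
    [0, 0, 0, -3, 12, 4, -1],
    [0, 0, 0, -3, 18, 4, -1],
    [0, 0, 0, -3, 24, 4, -1],
    [0, 0, 0, -3, 30, 4, -1],
    [0, 0, 0, -3, 36, 4, -1],
    [0, 0, 0, -3, 41, 4, -1],
    [0, 0, 0, -3, 45, 4, -1],
    [0, 0, 0, -3, 45, 4, -1],
    [0, 0, 0, -3, 45, 4, -1],
  ],
)

```text
time: 12.45
ee_pos: [0.4573, 0.3368, 0.0797]
eef_rot: [-0.093, 0.926, -0.036, -0.364]
ft_force: [-0.1, -0.8, 0.4]
width: 0.0138
grip_force: 25.0
```

```bash
python3 - <<'E'
from h import *
s=status.read_state(); print(tipnow(s),s['ft_force'],s['width'])
c=snap('side','side7')
cv2.imwrite('pics/s7.png',cv2.resize(cv2.cvtColor(c['image'][130:230,220:370],cv2.COLOR_RGB2BGR),None,fx=5,fy=5,interpolation=cv2.INTER_CUBIC))
E
```

```text
[0.56334792 0.35820063 0.00518687] [-0.13916952 -0.84727     0.4186048 ] 0.013827874157570023
```

View pics/s7.png

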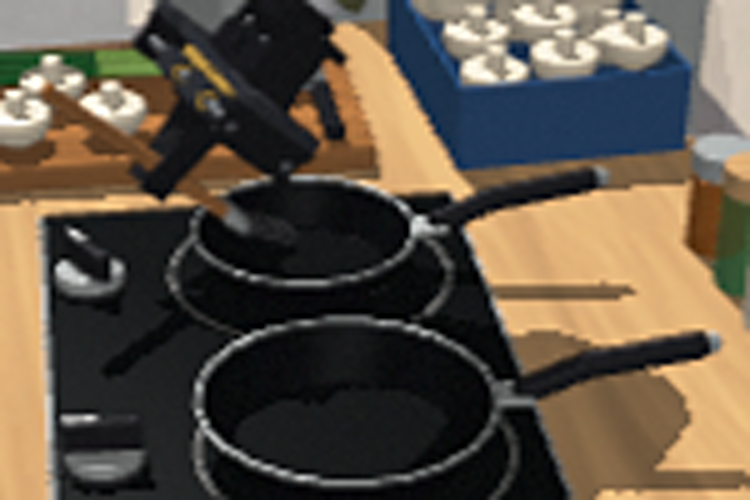

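The bristles press on the left pan's floor near its left side (crop (280,235)). The pan hasn't moved and the brush is clear of the rim. I'll lift and carry it back.

Request:
jog_arm(
  plan=[
    [0, 0, 0, 10, 0, -11, -1],
    [0, 0, 0, 35, 0, -38, -1],
    [0, 0, 0, 65, 0, -70, -1],
    [0, 0, 0, 95, 0, -102, -1],
    [0, 0, 0, 110, 0, -118, -1],
    [0, 0, 0, 110, 0, -118, -1],
    [0, 0, 0, 110, 0, -118, -1],
  ],
)

```text
time: 13.2
ee_pos: [0.4528, 0.3351, 0.2369]
eef_rot: [-0.092, 0.927, -0.033, -0.361]
ft_force: [-0.2, 0.2, -1.5]
width: 0.0139
grip_force: 25.0
```

```bash
python3 - <<'E'
from h import *
s=status.read_state(); print(tipnow(s),s['ee_pos'],s['ft_force'],s['joint_positions'].round(2))
go([.43,0,.25],0,.6)
go([.4705,-.2148,.18],-.138,.3)
E
```

```text
[0.55923913 0.35659832 0.16298395] [0.45275985 0.33510433 0.23688369] [-0.22627779  0.19155372 -1.49780188] [-0.37  0.77 -0.36  1.01 -0.12  2.06  1.02]
turn [-0.118 -0.143  0.157] shift [  74. -324.   48.] | tcp [0.43 0.   0.25]
turn [-0.163 -0.439  0.294] shift [  29. -543.  100.] | tcp [ 0.47  -0.215  0.18 ]
```

Request:
jog_arm(
  plan=[
    [-0.04, -0.05, 0.05, 15, -45, 5, -1],
    [-0.08, -0.1, 0.1, 30, -95, 15, -1],
    [-0.118, -0.143, 0.157, 45, -145, 25, -1],
    [-0.118, -0.143, 0.157, 60, -195, 35, -1],
    [-0.118, -0.143, 0.157, 70, -245, 42, -1],
    [-0.118, -0.143, 0.157, 74, -290, 48, -1],
    [-0.118, -0.143, 0.157, 74, -324, 48, -1],
    [-0.12, -0.2, 0.19, 60, -370, 60, -1],
    [-0.14, -0.3, 0.23, 50, -420, 75, -1],
    [-0.163, -0.439, 0.294, 40, -480, 90, -1],
    [-0.163, -0.439, 0.294, 29, -543, 100, -1],
    [-0.163, -0.439, 0.294, 29, -543, 100, -1],
  ],
)

```text
time: 14.4
ee_pos: [0.4682, -0.219, 0.179]
eef_rot: [0.071, 0.986, 0.01, -0.15]
ft_force: [0.4, 0.2, -1.5]
width: 0.0136
grip_force: 25.0
```

Request:
jog_arm(
  plan=[
    [0, 0, 0, 0, 0, 0, -1],
    [0, 0, 0, 0, 0, 0, -1],
    [0, 0, 0, 0, 0, 0, -1],
  ],
)

```text
time: 14.7
ee_pos: [0.4708, -0.2131, 0.1798]
eef_rot: [0.067, 0.986, 0.01, -0.15]
ft_force: [-0.1, 1.5, -0.7]
width: 0.0135
grip_force: 25.0
```

```bash
python3 - <<'E'
from h import *
s=status.read_state(); print(tipnow(s),s['ee_pos'],s['ft_force'],s['joint_positions'].round(2))
go([.4705,-.2148,.10],-.138,0)
E
```

```text
[ 0.59937734 -0.23073535  0.15942308] [ 0.47079541 -0.21307196  0.17981164] [-0.14788144  1.45911224 -0.70843799] [ 0.36  0.35 -0.08  1.56  0.07  1.53  1.71]
turn [-0.    -0.301  0.001] shift [-24.  -2.  76.] | tcp [ 0.47  -0.215  0.1  ]
```

Request:
jog_arm(
  plan=[
    [0, -0.14, 0, -8, -1, 25, -1],
    [0, -0.28, 0, -16, -2, 50, -1],
    [0, -0.301, 0, -24, -2, 76, -1],
    [0, -0.301, 0, -24, -2, 76, -1],
    [0, -0.301, 0, -24, -2, 76, -1],
    [0, -0.301, 0, -24, -2, 76, -1],
  ],
)

```text
time: 15.3
ee_pos: [0.473, -0.2161, 0.1022]
eef_rot: [0.068, 0.998, -0.001, 0.002]
ft_force: [1.1, 0.4, -0.3]
width: 0.0132
grip_force: 25.0
```

```bash
python3 - <<'E'
from h import *
s=status.read_state(); print(tipnow(s),s['ee_pos'],s['eef_rot'],s['joint_positions'].round(2))
go([.4705,-.2148,.018],-.138,0)
c=snap('side','side8')
cv2.imwrite('pics/s8.png',cv2.resize(cv2.cvtColor(c['image'][200:310,210:370],cv2.COLOR_RGB2BGR),None,fx=4.5,fy=4.5,interpolation=cv2.INTER_CUBIC))
E
```

```text
[ 0.60174502 -0.23368362  0.12167125] [ 0.47300901 -0.21605465  0.10224812] [ 6.80903582e-02  9.97677615e-01 -7.65085842e-04  1.57945785e-03] [ 0.42  0.21 -0.09  1.88  0.02  1.05  1.76]
turn [-0.001  0.003  0.002] shift [ 3.  1. 84.] | tcp [ 0.47  -0.215  0.018]
```

View pics/s8.png

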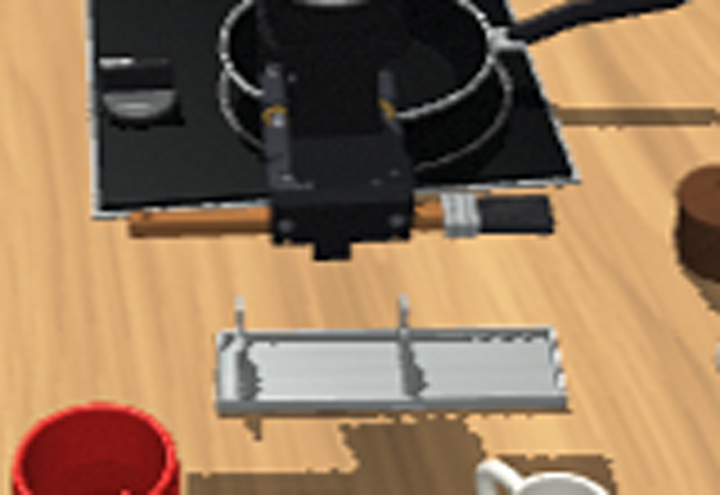

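The brush is level in the hand, with its bristles at crop (515,215), above the empty rest at (390,370). I'll lower it in.

Request:
jog_arm(
  plan=[
    [0, 0, 0, 2, 0, 30, -1],
    [0, 0, 0, 2, 0, 55, -1],
    [0, 0, 0, 2, 0, 68, -1],
    [0, 0, 0, 2, 0, 68, -1],
    [0, 0, 0, 2, 0, 68, -1],
    [0, 0, 0, 2, 0, 68, -1],
  ],
)

```text
time: 15.95
ee_pos: [0.4706, -0.2165, 0.034]
eef_rot: [0.069, 0.998, -0.001, 0.002]
ft_force: [0.5, -0.3, -1.1]
width: 0.0137
grip_force: 25.0
```

```bash
python3 - <<'E'
from h import *
s=status.read_state(); print(s['ee_pos'],s['ft_force'],s['torque'])
go([.4705,-.2148,.018],-.138,0)
E
```

```text
[ 0.470577   -0.21646132  0.03403849] [ 0.48755436 -0.32164586 -1.06672376] [ 0.06805106  0.01395366 -0.03582494]
turn [-0.002  0.004  0.001] shift [ 0.  2. 16.] | tcp [ 0.47  -0.215  0.018]
```

Request:
jog_arm(
  plan=[
    [0, 0.003, 0, 0, 1, 6, -1],
    [0, 0.003, 0, 0, 1, 11, -1],
    [0, 0.003, 0, 0, 1, 14, -1],
    [0, 0.003, 0, 0, 1, 15, -1],
    [0, 0.003, 0, 0, 1, 15, -1],
    [0, 0.003, 0, 0, 1, 15, -1],
  ],
)

```text
time: 16.55
ee_pos: [0.4697, -0.2152, 0.0177]
eef_rot: [0.069, 0.998, -0.001, -0.001]
ft_force: [-0.3, 0.4, -1.3]
width: 0.0138
grip_force: 25.0
```

```bash
python3 - <<'E'
from h import *
s=status.read_state(); print(s['ee_pos'],s['ft_force'],s['torque'])
E
```

```text
[ 0.4697116  -0.21519437  0.01769341] [-0.25380869  0.43555578 -1.32234134] [0.03409059 0.04227393 0.00171762]
```

Request:
jog_arm(
  plan=[
    [0, 0, 0, 0, 0, 0, -0.5],
    [0, 0, 0, 0, 0, 0, 0],
    [0, 0, 0, 0, 0, 0, 0.5],
    [0, 0, 0, 0, 0, 0, 0.8],
    [0, 0, 0, 0, 0, 0, 0.8],
    [0, 0, 0, 0, 0, 0, 0.8],
  ],
)

```text
time: 17.15
ee_pos: [0.4697, -0.2151, 0.0177]
eef_rot: [0.069, 0.998, -0.001, -0.001]
ft_force: [-0.5, 0.4, 0.0]
width: 0.0538
grip_force: 0.0
```

Request:
jog_arm(
  plan=[
    [0, 0, 0, 0, 0, -10, 0.8],
    [0, 0, 0, 0, 0, -40, 0.8],
    [0, 0, 0, 0, 0, -90, 0.8],
    [0, 0, 0, 0, 0, -140, 0.8],
    [0, 0, 0, 0, 0, -190, 0.8],
    [0, 0, 0, 0, 0, -210, 0.8],
    [0, 0, 0, 100, 0, -210, 0.8],
    [0, 0, 0, 100, 0, -210, 0.8],
    [0, 0, 0, 100, 0, -210, 0.8],
    [0, 0, 0, 100, 0, -210, 0.8],
  ],
)

```text
time: 18.15
ee_pos: [0.3704, -0.2013, 0.2289]
eef_rot: [0.069, 0.998, -0.001, 0.0]
ft_force: [0.5, -0.6, 0.6]
width: 0.0782
grip_force: 0.0
```

```bash
python3 - <<'E'
from h import *
s=status.read_state(); print(s['time'],s['ee_pos'],s['ft_force'],s['width'])
c=snap('side','side9'); snap('top','top9')
cv2.imwrite('pics/s9.png',cv2.resize(cv2.cvtColor(c['image'][150:360,190:400],cv2.COLOR_RGB2BGR),None,fx=2.8,fy=2.8,interpolation=cv2.INTER_CUBIC))
E
```

```text
18.15 [ 0.37037455 -0.20129399  0.2289103 ] [ 0.51083572 -0.59543361  0.61138973] 0.07818431842034669
```

View pics/s9.png

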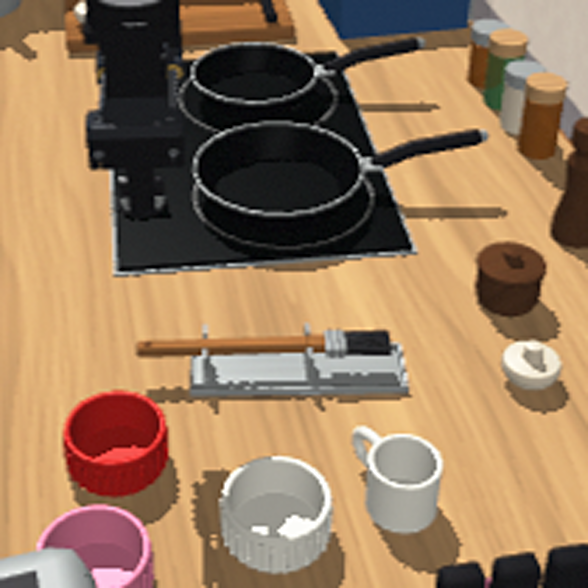

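The brush lies level in both notches (crop (205,345) and (310,340)) with its bristles over the tray at (365,342). Everything else is where it was, so I'm handing in.

```bash
python3 -c "
from bench import order; print(order.close_job())"
```

```text
the job is handed in; nothing more can be done
None
```

I dipped the brush in the white ramekin, wiped the floor of the left pan (its ring is the one on) from the middle out to its left side, laid the brush back in both notches of its rest with the bristles over the tray, and handed the job in at about 18 s.

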